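# Load the pharmacy label stand: core adapter, then label roll

### The arm

A 7-joint arm with a two-finger parallel gripper is mounted at the origin on the work surface. World frame = base frame: x ahead of the robot, y to its left, z up, the work surface at z = 0. Lengths are in m, angles in rad, forces in N, time in s.
With the tool pointing down it reaches from about 0.4 to 0.85 m from the base axis. Payload 4.5 kg.
Tool frame: the origin (TCP) lies midway between the tips of the shut fingers; the grasp point (between the pads) lies 19 mm behind it; z points along the fingers, y is the line along which they close (so a half turn about z gives the same grasp; the last joint's range is limited). The gripper opens to 88 mm and grips with 3 to 60 N. Pads are 18 mm wide; open, the fingers measure 123 mm over their backs; the gripper's body (75 mm by 187 mm) begins 45 mm behind the grasp point.
Start: joints at [-1.137, 0.689, -0.195, 1.565, 0.157, 0.902, -0.215], TCP at [0.243, 0.576, 0.239] pointing down, gripper open.
Joint ranges: [-3.01, 3.01], [-0.46, 2.08], [-1.47, 1.51], [0.13, 2.56], [-1, 4.14], [0.04, 2.09], [-2.66, 2.66]. Speed limits (rad/s): [2.57, 2.57, 3.14, 3.14, 3.14, 3.14, 3.14].

### API

Orientations are given as a unit quaternion [x, y, z, w].
In Python, from plant import sensors, eyes, finish_job gives the robot as it stands.
- The arm moves only by the tool send_rows, never from a script. Its argument "rows" is text: rows parted by semicolons, each of 4 numbers parted by spaces: the shift along the tool's x, y, z normalised to -1 to 1, where 1 is 30 cm, then the turn about the tool's z normalised to -1 to 1, where 1 is 2 pi rad. A call has 1 to 10 rows; each row is the pose to reach, as a shift and turn from the pose commanded when the call began, along the tool's axes at that moment, turning the shorter way round; what a row does not reach only later rows make up. A row lasts 1/12 s, in which the tool goes at most 41.7 mm and 7.16 degrees, less where a joint would pass 70% of its speed; a pose out of reach is approached as far as the arm can. A call with a number of a shift or a turn outside -1 to 1 is refused whole. A call with a gripper value outside its range is refused whole. "jaw" is the closure, from -1 (fully open) to 1 (shut), set as the call begins (left out, the last holds). The fingers move at their own pace and stop on an object; "force" is the grip in N (left out, the last holds). Time passes only in rows, so rows that repeat a pose let the fingers close. It gives the time, the measured TCP pose, the force, the opening and the grip force at its end, in the units of the state.
- sensors.get_state(): the state, without advancing time (a new reading comes with each control period).
- eyes.snapshot(name): name is "scene" or "top" or "wrist"; returns (picture, depth): 480x640x3 uint8, red, green, blue; 480x640 float32, m along the optical axis (not along the pixel's ray), 0 where there is no reading.
- eyes.calibration(name): a dict with "fov_y" (degrees; the focal length in pixels is half the picture's height over the tangent of half this angle, whatever the lens; pixels are square), "cx", "cy" (the principal point, pixels), "world_from_camera" (4x4, takes a point from camera to world coordinates). Camera axes: x right, y down, z forward; pixel columns grow to the right and rows downward; lengths in m; the calibration is good to about 2 mm. A picture is of the moment at which its call begins: read the wrist's pose just before it. calibration takes no time and is no camera call; for the wrist camera it gives the pose at the moment of the call.
- finish_job(): hands the job in; it is judged then, once.
The state is a dict: "clock": time; "q": joint angles; "qd": joint speeds; "joint_torque": joint torques, N m; "tool_pos": TCP position; "eef_rot": TCP orientation; "contact_force": force on the tool from outside, world axes, zero at the start; "moment": the same for the moment, N m; "opening": opening from 0.0 (shut) to 1.0 (fully open); "finger_force": force on a finger pad.
Only numpy, scipy, OpenCV 4.12 (cv2) and the standard library are available. Lean on these libraries where they do the work, as an engineer would, in place of code of your own. Each camera call takes 0.05 s, during which the arm holds its last target. There are 200 camera calls.

### The job

Load the label stand: slide the flanged core adapter, flange down, over the upright spindle until its flange is flush on the base plate and let go of it there; then slide the label roll with the wide core (not the narrow-core roll) down over the adapter until it rests fully home on the flange. Guide each part down gently rather than letting it drop, and leave the other roll, the jar and the cartons standing where they are.

Things in the scene. Friction and masses are not known exactly. Their poses are not given: they have to be found in the camera images.
- stand: Fixed label stand: grey base plate 150 (x) x 110 (y) x 6 mm, origin under its centre. At its middle an upright steel spindle (18 mm diameter, top at z 82 mm, last 10 mm tapering to 9 mm). Upright 4 mm aluminium peel plate at x -48 mm, 90 mm wide in y, with a 6 mm bar on top, top at z 75 mm; two 8 mm posts at x +47, y +-22 mm, tops at z 72 mm. Only its y sides are open to fingers.
- spindle_foot (a point): On the spindle's axis at the upper face of the base plate (6 mm above the table); axes as the stand's.
- spindle_tip (a point): On the spindle's axis at its top end, 76 mm above spindle_foot.
- adapter: Core adapter of grey plastic, standing upright in a tray: a tube 35 mm outside diameter, 20.6 mm bore, 60 mm tall overall, its top outer edge bevelled 6 mm; round its lower end a flange 56 mm in diameter and 5 mm thick. Origin at the centre of its underside, z up along its bore.
- roll: Wide-core label roll, the one to load: white paper on a cardboard core, 60 mm outside diameter, 50 mm tall, bore 38 mm through; stands on end in a tray. Origin at the centre of its underside, z up along its bore.
- narrow_roll: Narrow-core label roll, a bystander: same look, 60 mm outside diameter, 50 mm tall, but bore only 22 mm. Origin at the centre of its underside.
- jar: White closed tablet jar, a bystander, 56 mm diameter, 80 mm tall. Origin at the centre of its underside.
- carton_a: Standing medicine carton, white with a grey band, a bystander: 75 (x) x 36 (y) x 75 mm tall, beside the standing parts in tray_a. Origin at the centre of its underside.
- carton_b: Another carton of the same size, in tray_b.
- tray_a: Fixed open cardboard tray, 260 (x) x 170 (y) mm outside, walls 4 mm thick and 28 mm tall, inner floor 4 mm above the table; origin at the centre of its underside. Two of the four round items (adapter, rolls, jar), in any mix, stand in a row along its x at about x = +-56 mm, y = -28 mm, and carton_a at about y = +42 mm.
- tray_b: The other tray, alike but mirrored: the two other round items at about x = +-56 mm, y = +28 mm, carton_b at about y = -42 mm.
Not all that is in view belongs to the job. Leave any red or yellow look-alike of the adapter alone.

How it is judged:
By the outcome, as a careful person would: the job done as asked, in the order asked, and still so for the second after the job is handed in, with the robot touching nothing.
It also fails if it takes over 67 s, if anything falls off the work surface, if the arm or the gripper's body presses on something with over 40 N, if the wrist force passes 120 N, or if a joint passes its speed limit or range.

## Working session

There is one attempt and no reset: what is moved stays moved. The work goes in short steps, Python scripts to look and compute and a tool call to move; the robot and the scene stay as the last step left them, time stands still between calls to the robot, and variables do not carry over. Pictures are saved under pics/ and viewed, at most 10 in all, crops included, and the job is handed in when it is done.

Besides the shell and the picture viewer there is one more tool, called after "Request:" as name(argument=value, ...), one argument or row to a line, values as JSON. send_rows: Moves the arm, as the interface text tells. Scaled input: -1 to 1 covers 30 cm each way for a shift and 2 pi rad each way for a turn. Its arguments: {"type":"object","properties":{"rows":{"type":"string"},"jaw":{"type":"number"},"force":{"type":"number"}},"required":["rows"]}

```bash
mkdir -p pics
cat > h.py <<'E'
import numpy as np, cv2
from plant import sensors, eyes, finish_job
def snap(n,tag):
    c=eyes.calibration(n); p,d=eyes.snapshot(n)
    cv2.imwrite(f'pics/{tag}.png',p[:,:,::-1]); np.savez(f'{tag}.npz',p=p,d=d,fov=c['fov_y'],cx=c['cx'],cy=c['cy'],T=c['world_from_camera'])
    return cloud(tag)
def cloud(tag):
    z=np.load(tag+'.npz'); d=z['d']; f=240/np.tan(np.radians(z['fov'])/2)
    v,u=np.mgrid[:480,:640]; P=np.stack([(u-z['cx'])/f*d,(v-z['cy'])/f*d,d],-1)
    T=z['T']; W=P@T[:3,:3].T+T[:3,3]; W[d==0]=np.nan
    return z['p'],W
E
python3 - <<'E'
from h import *
s=sensors.get_state(); print({k:np.round(v,3).tolist() for k,v in s.items()})
for n in ('top','scene'):
    c=eyes.calibration(n); print(n,c)
    snap(n,n+'0')
E
```

```text
{'clock': 0.0, 'q': [-1.137, 0.69, -0.195, 1.566, 0.157, 0.902, -0.215], 'qd': [-0.001, -0.0, 0.0, 0.0, -0.001, -0.001, 0.0], 'joint_torque': [0.001, -52.756, -1.267, -15.344, -0.053, 0.006, 0.0], 'tool_pos': [0.243, 0.575, 0.238], 'eef_rot': [0.199, 0.98, -0.001, -0.0], 'contact_force': [0.204, -0.863, 0.247], 'moment': [-0.032, -0.006, 0.002], 'finger_force': 0.0, 'opening': 1.0}
top {'fov_y': 49.81255566028276, 'cx': 322.39021858358046, 'cy': 239.03190895061184, 'world_from_camera': array([[-3.89228997e-06, -9.98975952e-01,  4.52443077e-02,
         5.12397387e-01],
       [-9.99855675e-01, -7.64772224e-04, -1.69718762e-02,
         7.90352710e-02],
       [ 1.69890978e-02, -4.52378438e-02, -9.98831772e-01,
         1.20118674e+00],
       [ 0.00000000e+00,  0.00000000e+00,  0.00000000e+00,
         1.00000000e+00]])}
scene {'fov_y': 54.350475784705104, 'cx': 318.8739429757092, 'cy': 239.45106242248661, 'world_from_camera': array([[ 0.37824558,  0.81263278, -0.4433489 ,  1.04645493],
       [ 0.92565315, -0.32694206,  0.19046032, -0.13570299],
       [ 0.0098249 , -0.48242808, -0.87588048,  0.96755451],
       [ 0.        ,  0.        ,  0.        ,  1.        ]])}
```

View pics/top0.png

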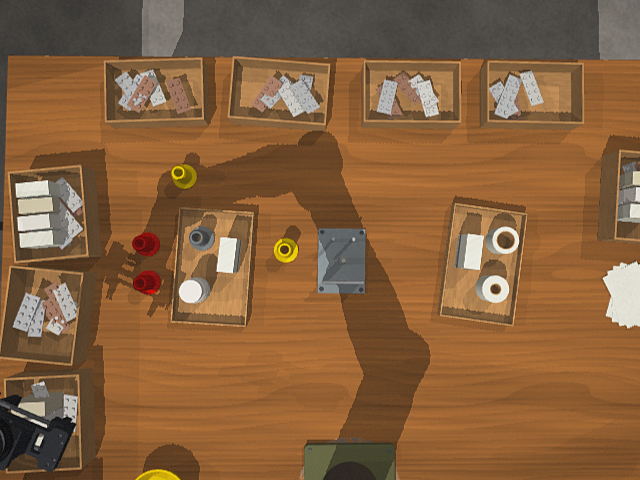

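View pics/scene0.png

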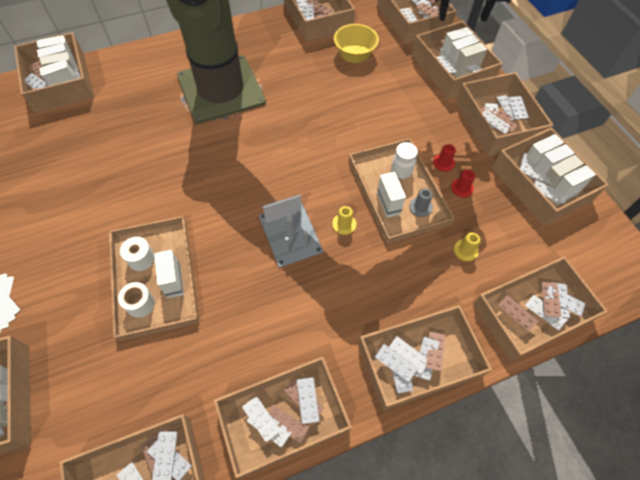

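Top view: the grey adapter is at about (201,236) in the left tray, with a carton at (228,254) and the jar at (193,291). The stand is at (342,261). The wide roll is at (505,240) and the narrow roll at (494,289). There is a yellow decoy at (286,250), between the adapter and the stand.

Run:
```python
from h import *
p,W=cloud('top0')
crops=[]
for n,(u,v),r in (('adapter',(201,236),24),('stand',(342,261),36),('roll',(505,240),24),('yellow',(286,250),20)):
    q=W[v-r:v+r,u-r:u+r].reshape(-1,3); q=q[np.isfinite(q[:,0])]
    print(n,'zpct',np.round(np.percentile(q[:,2],[1,50,90,97,99.7]),4))
    for lo,hi in ((.003,.012),(.045,.06),(.06,.067),(.067,.09)):
        m=q[(q[:,2]>lo)&(q[:,2]<hi)]
        if len(m)>4: print('  ',lo,hi,len(m),np.round(np.median(m,0),4),'mid',np.round((m.min(0)+m.max(0))/2,4),'ext',np.round(np.ptp(m,0),4))
    c=cv2.resize(p[v-36:v+36,u-36:u+36],(300,300),interpolation=cv2.INTER_CUBIC); crops.append(c)
cv2.imwrite('pics/c1.png',np.vstack([np.hstack(crops[:2]),np.hstack(crops[2:])])[:,:,::-1])
# carton/jar tops
for n,(u,v) in (('carton_a?',(228,252)),('jar',(193,291)),('cartonR',(468,251)),('narrow',(494,289))):
    q=W[v-26:v+26,u-18:u+18].reshape(-1,3); m=q[q[:,2]>.045]
    rr=cv2.minAreaRect((m[m[:,2]>m[:,2].max()-.01,:2]*1000).astype(np.float32)); print(n,m[:,2].max(),rr)
```

```text
adapter zpct [-0.0007  0.0059  0.0606  0.0794  0.0834]
   0.003 0.012 1335 [0.5803 0.3371 0.0056] mid [0.5747 0.3402 0.0075] ext [0.1089 0.1093 0.009 ]
   0.045 0.06 60 [0.5665 0.3316 0.0566] mid [0.5674 0.3366 0.0526] ext [0.0332 0.0344 0.0144]
   0.06 0.067 104 [0.566  0.3362 0.0629] mid [0.5672 0.3365 0.0635] ext [0.0331 0.0332 0.0068]
   0.067 0.09 135 [0.5415 0.279  0.0795] mid [0.5505 0.3095 0.0764] ext [0.0613 0.0752 0.0185]
stand zpct [-0.0036  0.005   0.01    0.0734  0.0813]
   0.003 0.012 3038 [0.518  0.0157 0.0066] mid [0.5172 0.0142 0.0075] ext [0.1645 0.1651 0.009 ]
   0.045 0.06 7 [0.5621 0.0226 0.0531] mid [0.5368 0.018  0.0528] ext [0.0558 0.0444 0.0102]
   0.067 0.09 188 [0.4699 0.0151 0.0754] mid [0.5156 0.0161 0.0778] ext [0.1004 0.0894 0.0194]
roll zpct [-0.0019  0.0073  0.0548  0.0579  0.0818]
   0.003 0.012 1107 [ 0.574  -0.3569  0.0057] mid [ 0.566  -0.3659  0.0074] ext [0.1099 0.1123 0.0088]
   0.045 0.06 395 [ 0.5624 -0.3478  0.0546] mid [ 0.5625 -0.3485  0.0527] ext [0.0583 0.0609 0.0144]
   0.067 0.09 39 [ 0.5548 -0.287   0.0801] mid [ 0.5483 -0.2879  0.079
[... 176 characters left out ...]
86]
   0.045 0.06 87 [0.5399 0.1445 0.0574] mid [0.5412 0.1436 0.0526] ext [0.0335 0.0336 0.0147]
   0.06 0.067 50 [0.5419 0.1409 0.0615] mid [0.5398 0.1432 0.0624] ext [0.0265 0.0286 0.0046]
carton_a? 0.08602266761747512 ((528.44091796875, 267.5370178222656), (36.64560317993164, 74.83353424072266), 83.47091674804688)
jar 0.09049166876490577 ((451.2642517089844, 344.2408142089844), (47.0996208190918, 47.940765380859375), 0.3837803304195404)
cartonR 0.08673758927211184 ((535.8013916015625, -268.7430725097656), (37.69532012939453, 74.89946746826172), 82.62621307373047)
narrow 0.08624412210382326 ((504.6787109375, -278.3445129394531), (13.050016403198242, 11.316906929016113), 0.149434894323349)
```

View pics/c1.png

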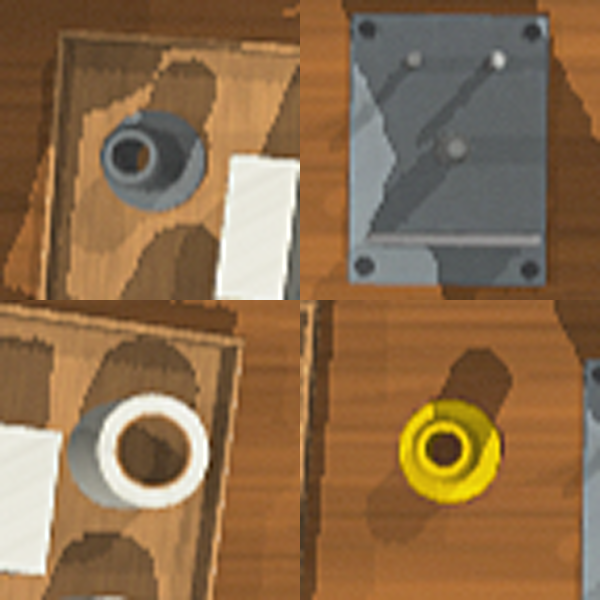

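```bash
cat >> h.py <<'E'
from scipy.spatial.transform import Rotation as Ro
def plan(xyz,ang):
    """ang: world direction (deg) wanted for tool y; prints normalised row"""
    s=sensors.get_state(); R=Ro.from_quat(s['eef_rot']).as_matrix()
    d=R.T@(np.array(xyz)-s['tool_pos'])/.3
    cur=np.degrees(np.arctan2(R[1,1],R[0,1])); t=-((ang-cur+180)%360-180)/360
    print('clock %.2f pos'%s['clock'],np.round(s['tool_pos'],4),'yang %.2f'%cur,'row',np.round(d,4),round(t,4),'q7 %.2f'%s['q'][6],'F',np.round(s['contact_force'],1),'open %.3f'%s['opening'],'tilt',np.round(R[:2,2],4))
E
python3 - <<'E'
from h import *
plan((.5672,.3365,.22),-6.5)
p,W=cloud('top0')
q=W.reshape(-1,3)
m=q[(np.hypot(q[:,0]-.518,q[:,1]-.0157)<.03)&(q[:,2]>.076)]; print('spindle',len(m),m.mean(0),np.ptp(m,0))
m=q[(np.abs(q[:,0]-.47)<.02)&(np.abs(q[:,1]-.015)<.06)&(q[:,2]>.06)]; print('plate',cv2.minAreaRect((m[:,:2]*1000).astype(np.float32)))
E
```

```text
clock 0.10 pos [0.2431 0.5752 0.238 ] yang 67.10 row [-1.3049 -0.3124  0.0607] 0.2044 q7 -0.22 F [-0.8 -0.2 -0.3] open 1.002 tilt [-0.0005 -0.0015]
spindle 40 [0.51579012 0.01525347 0.08055712] [0.01522005 0.01524172 0.01146824]
plate ((467.7576904296875, 16.061077117919922), (4.65828275680542, 89.3901138305664), 0.00837184488773346)
```

Request:
send_rows(
  rows="-0.13 -0.03 0 0.02;-0.26 -0.06 0 0.04;-0.39 -0.09 0.01 0.06;-0.52 -0.12 0.02 0.08;-0.65 -0.16 0.03 0.10;-0.78 -0.19 0.03 0.12;-0.91 -0.22 0.04 0.14;-0.97 -0.25 0.05 0.16;-1 -0.28 0.06 0.18;-1 -0.3124 0.06 0.2044",
  jaw=-1,
)

```text
clock: 0.93
tool_pos: [0.4856, 0.3695, 0.2197]
eef_rot: [0.738, 0.675, -0.0, 0.001]
contact_force: [0.5, 0.1, 0.1]
opening: 0.998
finger_force: 0.0
```

```bash
python3 -c "
from h import *
plan((.5672,.3365,.22),-6.5)"
```

```text
clock 0.93 pos [0.4856 0.3695 0.2197] yang -5.16 row [-0.0851  0.2806 -0.0005] 0.0037 q7 -0.71 F [0.5 0.1 0.1] open 0.998 tilt [ 0.0008 -0.0021]
```

Request:
send_rows(
  rows="-0.04 0.14 0 0.0037;-0.085 0.2806 0 0.0037;-0.085 0.2806 0 0.0037;-0.085 0.2806 0 0.0037",
)

```text
clock: 1.27
tool_pos: [0.568, 0.3372, 0.2202]
eef_rot: [0.744, 0.668, -0.0, 0.001]
contact_force: [-0.8, -0.1, -0.6]
opening: 1.0
finger_force: 0.0
```

```bash
python3 -c "
from h import *
plan((.5672,.3365,.045),-6.5)
p,W=snap('wrist','w1')
s=sensors.get_state();R=Ro.from_quat(s['eef_rot']).as_matrix();T=np.load('w1.npz')['T']
print('cam in tool',np.round(R.T@(T[:3,3]-s['tool_pos']),4));print(np.round(R.T@T[:3,:3],3))
"
```

```text
clock 1.27 pos [0.568  0.3372 0.2202] yang -6.19 row [-0.0016 -0.0037  0.5839] 0.0009 q7 -0.62 F [-0.8 -0.1 -0.6] open 1.000 tilt [ 0.0017 -0.0021]
cam in tool [ 0.0777  0.0024 -0.1465]
[[-0.004 -0.951 -0.309]
 [ 1.    -0.005  0.001]
 [-0.002 -0.309  0.951]]
```

View pics/w1.png

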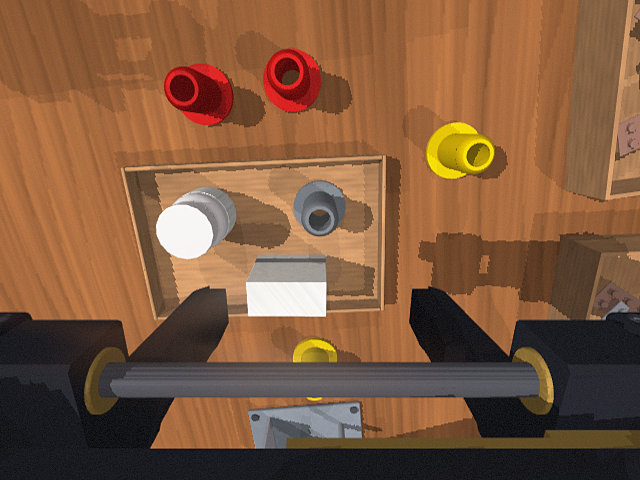

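Wrist view: the adapter's top rim is at about (320,219). The jar is at (190,228) and the carton at (287,290). The fingertips straddle the carton and adapter axis.

```bash
cat >> h.py <<'E'
from scipy.optimize import least_squares
def ring(W,c,zlo,zhi,r=.05):
    """centre of the visible ring: midpoint of extents + outer hull circle"""
    q=W.reshape(-1,3); m=q[(np.hypot(q[:,0]-c[0],q[:,1]-c[1])<r)&(q[:,2]>zlo)&(q[:,2]<zhi)]
    (x,y),rad=cv2.minEnclosingCircle((m[:,:2]*1000).astype(np.float32))
    print('n',len(m),'z',np.round(np.percentile(m[:,2],[5,50,95]),4),'circ',round(x/1000,4),round(y/1000,4),'r',round(rad,1),'mean',np.round(m.mean(0)[:2],4))
E
python3 -c "
from h import *
p,W=cloud('w1')
ring(W,(.567,.3365),.060,.068,.022)
ring(W,(.567,.3365),.0615,.068,.022)
ring(W,(.567,.3365),.0075,.012,.035)
"
```

```text
n 593 z [0.0604 0.0635 0.0652] circ 0.569 0.3393 r 17.2 mean [0.5688 0.3406]
n 478 z [0.0617 0.0639 0.0653] circ 0.5692 0.3395 r 16.3 mean [0.5692 0.3404]
n 888 z [0.0082 0.0094 0.0108] circ 0.569 0.3395 r 28.1 mean [0.5699 0.349 ]
```

```bash
python3 -c "
from h import *
plan((.569,.3395,.028),-6.5)"
```

```text
clock 1.32 pos [0.5655 0.3395 0.22  ] yang -5.99 row [0.0018 0.0121 0.6401] 0.0014 q7 -0.62 F [-0.1  0.2 -0.5] open 0.999 tilt [-0.0008 -0.0006]
```

```bash
python3 -c "
from h import *
for i in range(4):
  p,W=snap('wrist','w2')
  ring(W,(.568,.338),.060,.068,.022); ring(W,(.568,.338),.0075,.012,.035)
  plan((.569,.3395,.028),-6.5)"
```

```text
n 597 z [0.0603 0.0635 0.0653] circ 0.5692 0.3393 r 16.9 mean [0.5693 0.3406]
n 899 z [0.0081 0.0094 0.0106] circ 0.5689 0.3395 r 27.9 mean [0.5695 0.3489]
clock 1.37 pos [0.564  0.3409 0.2201] yang -5.85 row [-0.0031  0.0183  0.6402] 0.0018 q7 -0.62 F [-0.3  0.2  0.2] open 1.001 tilt [-0.002   0.0002]
n 583 z [0.0604 0.0635 0.0653] circ 0.5688 0.3394 r 16.8 mean [0.5689 0.3406]
n 891 z [0.0082 0.0094 0.0106] circ 0.5689 0.3394 r 28.1 mean [0.5693 0.3489]
clock 1.42 pos [0.5633 0.3418 0.2202] yang -5.76 row [-0.0059  0.0211  0.6408] 0.0021 q7 -0.62 F [-0.6  0.6 -0.4] open 0.997 tilt [-0.0023  0.0007]
n 570 z [0.0605 0.0636 0.0653] circ 0.5685 0.3394 r 16.9 mean [0.569  0.3405]
n 894 z [0.0082 0.0094 0.0107] circ 0.5689 0.3394 r 28.0 mean [0.569 0.349]
clock 1.47 pos [0.5631 0.3421 0.2204] yang -5.71 row [-0.0069  0.0217  0.6413] 0.0022 q7 -0.62 F [-0.1 -0.2 -0.1] open 1.000 tilt [-0.002   0.0008]
n 588 z [0.0604 0.0635 0.0652] circ 0.5687 0.3396 r 17.2 mean [0.5691 0.3406]
n 881 z [0.0082 0.0095 0.0107] circ 0.5691 0.3394 r 28.1 mean [0.5693 0.349 ]
clock 1.52 pos [0.5632 0.3421 0.2206] yang -5.70 row [-0.0071  0.0211  0.6419] 0.0022 q7 -0.62 F [-0.2  1.2  0.5] open 1.000 tilt [-0.0016  0.0007]
```

Request:
send_rows(
  rows="-0.007 0.021 0.1 0.0022;-0.007 0.021 0.2 0.0022;-0.007 0.021 0.3 0.0022;-0.007 0.021 0.4 0.0022;-0.007 0.021 0.45 0.0022;-0.007 0.021 0.48 0.0022;-0.007 0.021 0.48 0.0022;-0.007 0.021 0.48 0.0022;-0.007 0.021 0.48 0.0022",
)

```text
clock: 2.27
tool_pos: [0.5719, 0.3387, 0.0783]
eef_rot: [0.747, 0.665, 0.001, 0.0]
contact_force: [0.7, -0.4, 0.2]
opening: 0.995
finger_force: 0.0
```

```bash
python3 -c "
from h import *
p,W=snap('wrist','w2')
ring(W,(.568,.338),.060,.068,.022); ring(W,(.568,.338),.0075,.012,.035)
plan((.569,.3395,.028),-6.5)"
```

```text
n 1759 z [0.0604 0.0636 0.0652] circ 0.5691 0.3397 r 17.0 mean [0.5694 0.3416]
n 2156 z [0.0083 0.0095 0.0106] circ 0.5689 0.3393 r 28.1 mean [0.5705 0.35  ]
clock 2.32 pos [0.572  0.3387 0.0785] yang -6.63 row [ 0.0012 -0.0107  0.1683] -0.0004 q7 -0.60 F [ 0.2 -0.8  0.2] open 1.001 tilt [0.0027 0.0018]
```

Request:
send_rows(
  rows="0.001 -0.01 0.04 0;0.001 -0.01 0.08 0;0.001 -0.01 0.12 0;0.001 -0.01 0.15 0;0.001 -0.01 0.168 0;0.001 -0.01 0.168 0;0.001 -0.01 0.168 0;0.001 -0.01 0.168 0",
)

```text
clock: 2.98
tool_pos: [0.5686, 0.3386, 0.0267]
eef_rot: [0.747, 0.665, 0.0, 0.0]
contact_force: [0.3, 1.2, 0.6]
opening: 0.996
finger_force: 0.0
```

```bash
python3 -c "
from h import *
plan((.569,.3395,.028),-6.5)"
```

```text
clock 2.98 pos [0.5686 0.3386 0.0267] yang -6.66 row [ 0.0031  0.001  -0.0044] -0.0004 q7 -0.60 F [0.3 1.2 0.6] open 0.996 tilt [0.0008 0.0004]
```

Now close on the tube.

Request:
send_rows(
  rows="0.003 0.001 0 0;0.003 0.001 0 0;0.003 0.001 0 0;0.003 0.001 0 0;0.003 0.001 0 0;0.003 0.001 0 0;0.003 0.001 0 0;0.003 0.001 0 0;0.003 0.001 0 0;0.003 0.001 0 0",
  jaw=1,
  force=20,
)

```text
clock: 3.82
tool_pos: [0.5686, 0.3394, 0.0263]
eef_rot: [0.747, 0.665, 0.0, 0.0]
contact_force: [1.0, -0.6, 0.8]
opening: 0.384
finger_force: 20.0
```

```bash
python3 -c "
from h import *
plan((.569,.3395,.16),-6.5)
p,W=snap('wrist','w2')
ring(W,(.568,.338),.060,.068,.022); ring(W,(.568,.338),.0075,.012,.035)"
```

```text
clock 3.82 pos [0.5686 0.3394 0.0263] yang -6.65 row [ 0.0007  0.0013 -0.4455] -0.0004 q7 -0.60 F [ 1.  -0.6  0.8] open 0.384 tilt [0.0001 0.0001]
n 2492 z [0.0603 0.0634 0.0653] circ 0.5689 0.3456 r 19.8 mean [0.569  0.3473]
n 2768 z [0.0084 0.0095 0.0105] circ 0.5687 0.3433 r 27.6 mean [0.5699 0.3547]
```

Request:
send_rows(
  rows="0 0 -0.04 0;0 0 -0.1 0;0 0 -0.18 0;0 0 -0.26 0;0 0 -0.34 0;0 0 -0.42 0;0 0 -0.45 0;0 0 -0.45 0;0 0 -0.45 0",
)

```text
clock: 4.62
tool_pos: [0.5683, 0.3393, 0.1613]
eef_rot: [0.747, 0.665, 0.0, -0.0]
contact_force: [-0.9, 0.9, -0.8]
opening: 0.388
finger_force: 20.0
```

```bash
python3 -c "
from h import *
plan((.518,.0155,.16),-90)"
```

```text
clock 4.62 pos [0.5683 0.3393 0.1613] yang -6.64 row [-1.0914 -0.0416  0.0042] 0.2315 q7 -0.62 F [-0.9  0.9 -0.8] open 0.388 tilt [-0.0001  0.0001]
```

Request:
send_rows(
  rows="-0.07 0 0 0.02;-0.14 -0.01 0 0.04;-0.21 -0.01 0 0.06;-0.28 -0.02 0 0.08;-0.35 -0.02 0 0.1;-0.42 -0.03 0 0.12;-0.49 -0.03 0 0.14;-0.56 -0.04 0 0.16;-0.63 -0.04 0 0.18;-0.7 -0.04 0 0.2",
)

```text
clock: 5.45
tool_pos: [0.5306, 0.131, 0.1596]
eef_rot: [0.995, 0.099, -0.002, 0.0]
contact_force: [0.6, -0.3, -0.6]
opening: 0.387
finger_force: 20.0
```

Request:
send_rows(
  rows="0 0 0 0.015;0 0 0 0.03;0 0 0 0.03;0 0 0 0.03;0 0 0 0.03;0 0 0 0.03",
)

```text
clock: 5.95
tool_pos: [0.532, 0.1324, 0.1608]
eef_rot: [1.0, 0.009, -0.0, 0.0]
contact_force: [0.9, -0.3, -0.3]
opening: 0.388
finger_force: 20.0
```

```bash
python3 -c "
from h import *
p,W=snap('wrist','w3')
ring(W,(.517,.0155),.074,.090,.016); ring(W,(.517,.0155),.079,.090,.016)
plan((.518,.0155,.16),-90)"
```

```text
n 383 z [0.0746 0.0795 0.0832] circ 0.519 0.0175 r 8.6 mean [0.5202 0.0192]
n 211 z [0.0792 0.0821 0.0834] circ 0.5189 0.0179 r 6.4 mean [0.5194 0.0182]
clock 6.00 pos [0.5321 0.1323 0.161 ] yang -88.97 row [-0.054   0.3886  0.0034] 0.0029 q7 -1.34 F [ 0.5  0.7 -0.8] open 0.382 tilt [-0.0005  0.    ]
```

View pics/w3.png

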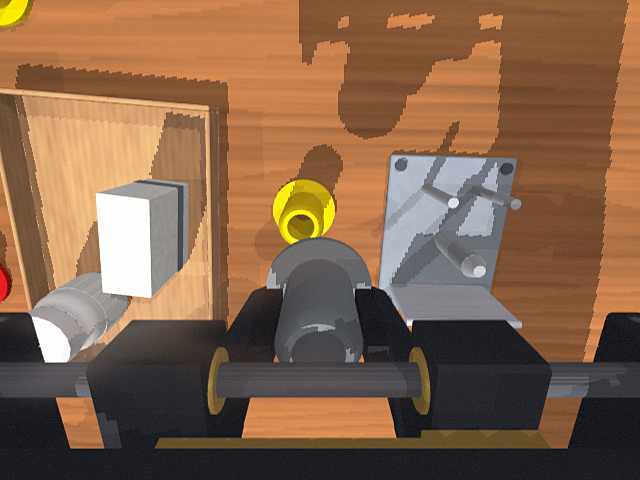

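Wrist view: the held adapter is at about (320,300), with its flange front at (320,250). The spindle tip is at (478,270), the peel plate at (455,305), and the posts at (453,202) and (517,204). I'll fit cylinders to both and compare them in the same frame.

```bash
cat >> h.py <<'E'
def cyl(W,c,r,zlo,zhi,half,tilt=True):
    q=W.reshape(-1,3); m=q[(np.abs(q[:,1]-c[1])<half)&(np.abs(q[:,0]-c[0])<r+.008)&(q[:,2]>zlo)&(q[:,2]<zhi)]
    zm=(zlo+zhi)/2
    def f(p):
        a,b=(p[2:] if tilt else (0,0)); dz=m[:,2]-zm
        return np.hypot(m[:,0]-p[0]-a*dz,m[:,1]-p[1]-b*dz)-r
    s=least_squares(f,[*c]+[0,0]*tilt,loss='soft_l1',f_scale=.001)
    print('cyl n',len(m),'at z %.3f'%zm,np.round(s.x,4),'rms %.4f'%np.sqrt(np.mean(f(s.x)**2)),'med|e| %.4f'%np.median(abs(f(s.x))))
E
python3 -c "
from h import *
p,W=cloud('w3')
for t in (0,1):
  cyl(W,(.519,.0175),.009,.015,.068,.010,t)
  cyl(W,(.532,.1323),.0175,.146,.190,.013,t)
v,u=275,320
q=W.reshape(-1,3); m=q[(np.hypot(q[:,0]-.532,q[:,1]-.1323)<.035)&(q[:,2]<.15)&(q[:,2]>.12)]; print(len(m),np.round(np.percentile(m[:,2],[5,25,50,75,95]),4))
ring(W,(.532,.1323),.1405,.147,.032)
"
```

```text
cyl n 688 at z 0.042 [0.5183 0.0169] rms 0.0003 med|e| 0.0002
cyl n 3491 at z 0.168 [0.5324 0.1321] rms 0.0039 med|e| 0.0007
cyl n 688 at z 0.042 [ 0.5183  0.0169 -0.0011  0.0013] rms 0.0003 med|e| 0.0002
cyl n 3491 at z 0.168 [ 0.5334  0.1293  0.1341 -0.1997] rms 0.0032 med|e| 0.0018
3082 [0.1421 0.1435 0.144  0.1445 0.1466]
n 2874 z [0.1425 0.1439 0.1452] circ 0.5346 0.1322 r 27.8 mean [0.5475 0.1324]
```

```bash
python3 -c "
from h import *
p,W=cloud('w3')
for lo,hi in ((.147,.157),(.157,.167),(.167,.177),(.147,.177)): cyl(W,(.532,.1323),.0175,lo,hi,.010,0)
cyl(W,(.532,.1323),.0175,.147,.177,.010,1)
q=W.reshape(-1,3); m=q[(q[:,2]>.1385)&(q[:,2]<.1455)&(np.hypot(q[:,0]-.532,q[:,1]-.1323)<.034)]
h=cv2.convexHull((m[:,:2]*1e3).astype(np.float32))[:,0]/1e3
h=h[h[:,0]>.545]
s=least_squares(lambda p:np.hypot(h[:,0]-p[0],h[:,1]-p[1])-.028,[.532,.132],loss='soft_l1',f_scale=.0005); print(s.x,len(h),np.sqrt(np.mean(s.fun**2)))
plan((.518,.0155,.16),-90)
"
```

```text
cyl n 310 at z 0.152 [0.5317 0.1322] rms 0.0002 med|e| 0.0002
cyl n 357 at z 0.162 [0.5317 0.1322] rms 0.0004 med|e| 0.0002
cyl n 740 at z 0.172 [0.5352 0.1407] rms 0.0030 med|e| 0.0020
cyl n 1407 at z 0.162 [0.532  0.1321] rms 0.0033 med|e| 0.0004
cyl n 1407 at z 0.162 [0.5328 0.1355 0.1438 0.3916] rms 0.0023 med|e| 0.0013
[0.53202596 0.13216609] 25 9.763563069762716e-05
clock 6.00 pos [0.5321 0.1323 0.161 ] yang -88.97 row [-0.054   0.3886  0.0034] 0.0029 q7 -1.34 F [ 0.5  0.7 -0.8] open 0.382 tilt [-0.0005  0.    ]
```

Request:
send_rows(
  rows="-0.01 0.08 0 0.003;-0.02 0.16 0 0.003;-0.03 0.24 0 0.003;-0.04 0.32 0 0.003;-0.045 0.384 0 0.003;-0.045 0.384 0 0.003;-0.045 0.384 0 0.003;-0.045 0.384 0 0.003;-0.045 0.384 0 0.003;-0.045 0.384 0 0.003",
)

```text
clock: 6.83
tool_pos: [0.5208, 0.0184, 0.1611]
eef_rot: [1.0, 0.0, -0.0, -0.0]
contact_force: [0.1, 0.6, -0.5]
opening: 0.386
finger_force: 20.0
```

```bash
python3 -c "
from h import *
plan((.5186,.0170,.12),-90)
p,W=snap('wrist','w4')
cyl(W,(.5183,.0169),.009,.010,.068,.010,0)
cyl(W,(.5183,.0169),.0175,.147,.166,.010,0)
"
```

```text
clock 6.83 pos [0.5208 0.0184 0.1611] yang -90.00 row [-0.0073  0.0047  0.1371] 0.0 q7 -1.16 F [ 0.1  0.6 -0.5] open 0.386 tilt [-0.0001  0.0008]
cyl n 363 at z 0.039 [0.5184 0.017 ] rms 0.0002 med|e| 0.0001
cyl n 616 at z 0.157 [0.5206 0.0181] rms 0.0002 med|e| 0.0002
```

Request:
send_rows(
  rows="-0.0073 0.004 0 0;-0.0073 0.004 0.03 0;-0.0073 0.004 0.06 0;-0.0073 0.004 0.09 0;-0.0073 0.004 0.12 0;-0.0073 0.004 0.13 0;-0.0073 0.004 0.13 0;-0.0073 0.004 0.13 0;-0.0073 0.004 0.13 0",
)

```text
clock: 7.63
tool_pos: [0.5187, 0.0154, 0.1225]
eef_rot: [1.0, -0.001, 0.0, 0.0]
contact_force: [0.7, 0.3, -0.1]
opening: 0.382
finger_force: 20.0
```

```bash
python3 -c "
from h import *
plan((.5186,.0170,.0283),-90)
p,W=snap('wrist','w4')
cyl(W,(.5183,.0169),.009,.010,.068,.010,0)
cyl(W,(.5183,.0169),.0175,.107,.126,.010,0)
"
```

```text
clock 7.63 pos [0.5187 0.0154 0.1225] yang -90.16 row [-0.0005 -0.0052  0.3138] -0.0004 q7 -1.12 F [ 0.7  0.3 -0.1] open 0.382 tilt [ 0.0004 -0.    ]
cyl n 198 at z 0.039 [0.5184 0.017 ] rms 0.0002 med|e| 0.0001
cyl n 617 at z 0.116 [0.5185 0.0151] rms 0.0007 med|e| 0.0001
```

Request:
send_rows(
  rows="0 -0.006 0 0;0 -0.006 0.02 0;0 -0.006 0.04 0;0 -0.006 0.055 0;0 -0.006 0.055 0;0 -0.006 0.055 0",
)

```text
clock: 8.18
tool_pos: [0.5182, 0.0173, 0.1053]
eef_rot: [1.0, -0.001, -0.0, -0.0]
contact_force: [0.0, -0.4, -0.2]
opening: 0.386
finger_force: 20.0
```

```bash
python3 -c "
from h import *
plan((.5185,.0172,.0283),-90)
p,W=snap('wrist','w4')
z=sensors.get_state()['tool_pos'][2]
cyl(W,(.5183,.0169),.0175,z-.015,z+.005,.010,0)
"
```

```text
clock 8.18 pos [0.5182 0.0173 0.1053] yang -90.16 row [0.0014 0.0004 0.2567] -0.0004 q7 -1.11 F [ 0.  -0.4 -0.2] open 0.386 tilt [-0.001  0.   ]
cyl n 659 at z 0.101 [0.5179 0.017 ] rms 0.0002 med|e| 0.0001
```

Well aligned (0.5 mm in x). Lowering.

Request:
send_rows(
  rows="0.0015 0 0.01 0;0.0015 0 0.02 0;0.0015 0 0.03 0;0.0015 0 0.04 0;0.0015 0 0.05 0;0.0015 0 0.06 0;0.0015 0 0.07 0;0.0015 0 0.08 0;0.0015 0 0.08 0;0.0015 0 0.08 0",
)

```text
clock: 9.07
tool_pos: [0.5189, 0.0174, 0.0816]
eef_rot: [1.0, -0.001, -0.0, -0.0]
contact_force: [0.1, 0.9, -0.7]
opening: 0.388
finger_force: 20.0
```

```bash
python3 -c "
from h import *
plan((.5185,.0172,.0283),-90)
p,W=snap('wrist','w4')
z=sensors.get_state()['tool_pos'][2]
cyl(W,(.5183,.0169),.0175,z-.015,z+.005,.010,0)
"
```

```text
clock 9.07 pos [0.5189 0.0174 0.0816] yang -90.15 row [-0.0012  0.0005  0.1778] -0.0004 q7 -1.09 F [ 0.1  0.9 -0.7] open 0.388 tilt [-0.0003  0.0001]
cyl n 656 at z 0.077 [0.5186 0.0171] rms 0.0002 med|e| 0.0002
```

Request:
send_rows(
  rows="-0.0006 0 0.02 0;-0.0006 0 0.04 0;-0.0006 0 0.06 0;-0.0006 0 0.08 0;-0.0006 0 0.1 0;-0.0006 0 0.12 0;-0.0006 0 0.135 0;-0.0006 0 0.145 0;-0.0006 0 0.15 0;-0.0006 0 0.15 0",
)

```text
clock: 9.95
tool_pos: [0.5186, 0.0173, 0.0365]
eef_rot: [1.0, -0.001, -0.0, -0.0]
contact_force: [0.1, 0.3, -0.8]
opening: 0.381
finger_force: 20.0
```

```bash
python3 -c "
from h import *
plan((.5185,.0172,.0283),-90)"
```

```text
clock 9.95 pos [0.5186 0.0173 0.0365] yang -90.15 row [-0.0005  0.0004  0.0273] -0.0004 q7 -1.06 F [ 0.1  0.3 -0.8] open 0.381 tilt [-0.0004  0.0001]
```

Request:
send_rows(
  rows="0 0 0.006 0;0 0 0.012 0;0 0 0.018 0;0 0 0.023 0;0 0 0.026 0;0 0 0.028 0;0 0 0.029 0;0 0 0.029 0;0 0 0.029 0",
)

```text
clock: 10.7
tool_pos: [0.5187, 0.0174, 0.0283]
eef_rot: [1.0, -0.001, 0.0, -0.0]
contact_force: [-0.3, 0.2, 2.1]
opening: 0.388
finger_force: 20.0
```

```bash
python3 -c "
from h import *
plan((.5185,.0172,.0283),-90)
p,W=snap('wrist','w4')
q=W.reshape(-1,3); r=np.hypot(q[:,0]-.5183,q[:,1]-.017); m=q[(q[:,0]>.5183+.019)&(r<.027)&(q[:,2]<.03)]; print('flange top z',np.percentile(m[:,2],[10,50,90]))
m=q[(r>.031)&(r<.04)&(q[:,0]>.53)&(q[:,2]<.03)]; print('plate z',np.percentile(m[:,2],[10,50,90]))"
```

```text
clock 10.70 pos [0.5187 0.0174 0.0283] yang -90.15 row [-0.0008  0.0007 -0.0002] -0.0004 q7 -1.05 F [-0.3  0.2  2.1] open 0.388 tilt [0.0001 0.0002]
flange top z [0.01068656 0.01148334 0.01220602]
plate z [0.00570482 0.00648648 0.00724773]
```

The flange sits 5.0 mm above the plate with 2 N of contact, so it is seated. Releasing.

Request:
send_rows(
  rows="0 0 0 0;0 0 0 0;0 0 0 0;0 0 0 0;0 0 0 0;0 0 0 0;0 0 0 0",
  jaw=-1,
)

```text
clock: 11.33
tool_pos: [0.5188, 0.0174, 0.0281]
eef_rot: [1.0, -0.001, 0.0, -0.0]
contact_force: [-1.2, -0.5, 0.4]
opening: 0.89
finger_force: 0.0
```

Request:
send_rows(
  rows="0 0 -0.03 0;0 0 -0.08 0;0 0 -0.16 0;0 0 -0.24 0;0 0 -0.32 0;0 0 -0.4 0;0 0 -0.48 0;0 0 -0.55 0;0 0 -0.55 0;0 0 -0.55 0",
)

```text
clock: 12.17
tool_pos: [0.5192, 0.0175, 0.1944]
eef_rot: [1.0, -0.001, 0.001, -0.0]
contact_force: [-0.5, 0.3, 0.7]
opening: 1.003
finger_force: 0.0
```

```bash
python3 -c "
from h import *
plan((.5625,-.3485,.19),-7.4)
p,W=snap('wrist','w5')
cyl(W,(.5183,.0169),.0175,.013,.055,.014,0)
ring(W,(.5183,.017),.062,.072,.02)
p,W=cloud('top0'); ring(W,(.5625,-.3485),.048,.06,.034)"
```

```text
clock 12.17 pos [0.5192 0.0175 0.1944] yang -90.14 row [0.1471 1.2198 0.0144] -0.2298 q7 -1.19 F [-0.5  0.3  0.7] open 1.003 tilt [0.0026 0.0006]
cyl n 287 at z 0.034 [0.5185 0.017 ] rms 0.0017 med|e| 0.0001
n 724 z [0.0623 0.0657 0.0678] circ 0.5192 0.0168 r 17.1 mean [0.5213 0.0171]
n 383 z [0.0504 0.0547 0.0582] circ 0.5617 -0.3486 r 30.9 mean [ 0.562  -0.3478]
```

Request:
send_rows(
  rows="0.01 0.1 0 -0.018;0.03 0.2 0 -0.036;0.04 0.3 0 -0.054;0.06 0.4 0 -0.072;0.07 0.5 0 -0.09;0.09 0.6 0 -0.108;0.1 0.7 0 -0.126;0.12 0.8 0 -0.144;0.13 0.9 0 -0.162;0.147 0.98 0 -0.18",
)

```text
clock: 13.05
tool_pos: [0.5605, -0.2793, 0.1915]
eef_rot: [0.844, 0.536, -0.001, -0.001]
contact_force: [-0.0, -0.6, -0.6]
opening: 1.0
finger_force: 0.0
```

```bash
python3 -c "
from h import *
plan((.562,-.3485,.19),-7.4)"
```

```text
clock 13.05 pos [ 0.5605 -0.2793  0.1915] yang -25.16 row [-0.2066  0.1027  0.0048] -0.0493 q7 0.03 F [-0.  -0.6 -0.6] open 1.000 tilt [-0.003   0.0007]
```

Request:
send_rows(
  rows="-0.08 0.04 0 -0.018;-0.16 0.08 0 -0.035;-0.2 0.1 0 -0.049;-0.2 0.1 0 -0.049;-0.2 0.1 0 -0.049;-0.2 0.1 0 -0.049;-0.2 0.1 0 -0.049",
)

```text
clock: 13.63
tool_pos: [0.5639, -0.3412, 0.1925]
eef_rot: [0.753, 0.658, 0.0, -0.001]
contact_force: [-0.6, -1.3, 0.4]
opening: 1.001
finger_force: 0.0
```

```bash
python3 -c "
from h import *
plan((.562,-.3485,.19),-7.4)
p,W=snap('wrist','w6')
ring(W,(.562,-.3485),.05,.06,.036)
z=np.load('w6.npz')
plan((.562,-.3485,.08),-7.4)"
```

```text
clock 13.63 pos [ 0.5639 -0.3412  0.1925] yang -7.64 row [-0.0251 -0.0031  0.0084] -0.0007 q7 0.34 F [-0.6 -1.3  0.4] open 1.001 tilt [-0.0007  0.0023]
n 2224 z [0.0526 0.0541 0.0553] circ 0.5642 -0.3471 r 30.2 mean [ 0.5644 -0.346 ]
clock 13.68 pos [ 0.564  -0.3415  0.1928] yang -7.62 row [-0.0247 -0.0032  0.376 ] -0.0006 q7 0.34 F [ 0.2 -0.7 -0. ] open 1.004 tilt [-0.0005  0.0016]
```

View pics/w6.png

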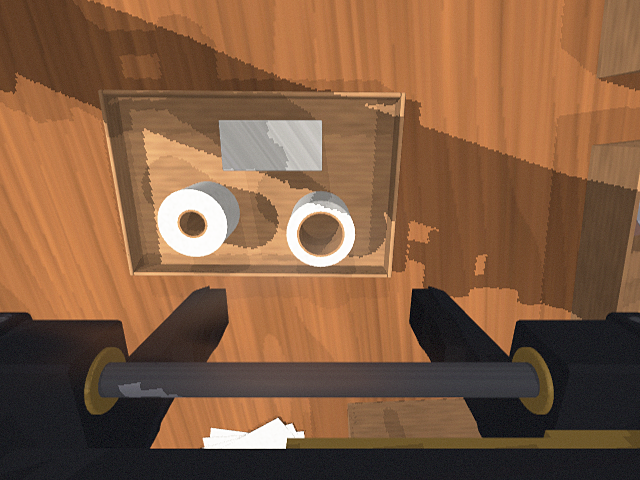

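Wrist view: the wide-bore roll is at (321,233), the narrow roll at (193,222) and the carton at (270,145). The tray's end wall is near x≈392.

```bash
python3 -c "
from h import *
plan((.5642,-.3471,.08),-7.4)"
```

```text
clock 13.68 pos [ 0.564  -0.3415  0.1928] yang -7.62 row [-0.0191  0.0034  0.376 ] -0.0006 q7 0.34 F [ 0.2 -0.7 -0. ] open 1.004 tilt [-0.0005  0.0016]
```

Request:
send_rows(
  rows="-0.019 0.003 0.05 0;-0.019 0.003 0.12 0;-0.019 0.003 0.2 0;-0.019 0.003 0.28 0;-0.019 0.003 0.34 0;-0.019 0.003 0.37 0;-0.019 0.003 0.37 0;-0.019 0.003 0.37 0;-0.019 0.003 0.37 0;-0.019 0.003 0.37 0",
  jaw=-0.7,
)

```text
clock: 14.52
tool_pos: [0.5646, -0.3501, 0.0835]
eef_rot: [0.753, 0.658, 0.0, 0.001]
contact_force: [-0.0, -0.4, -0.4]
opening: 0.85
finger_force: 0.0
```

```bash
python3 -c "
from h import *
p,W=snap('wrist','w7')
ring(W,(.5642,-.3471),.05,.06,.036)
plan((.5642,-.3471,.020),-7.4)"
```

```text
n 5362 z [0.0524 0.0541 0.0552] circ 0.5644 -0.3471 r 30.3 mean [ 0.5644 -0.3456]
clock 14.57 pos [ 0.5645 -0.3501  0.0834] yang -7.71 row [ 0.0099 -0.0027  0.2114] -0.0009 q7 0.34 F [-0.4  0.4 -0.3] open 0.849 tilt [ 0.0022 -0.0012]
```

Request:
send_rows(
  rows="0.01 -0.001 0 0;0.01 -0.001 0.03 0;0.01 -0.001 0.07 0;0.01 -0.001 0.11 0;0.01 -0.001 0.15 0;0.01 -0.001 0.19 0;0.01 -0.001 0.208 0;0.01 -0.001 0.208 0;0.01 -0.001 0.208 0;0.01 -0.001 0.208 0",
)

```text
clock: 15.4
tool_pos: [0.5641, -0.3468, 0.02]
eef_rot: [0.753, 0.658, 0.0, 0.0]
contact_force: [0.7, 0.8, -0.9]
opening: 0.85
finger_force: 0.0
```

```bash
python3 -c "
from h import *
plan((.5642,-.3471,.020),-7.4)"
```

```text
clock 15.40 pos [ 0.5641 -0.3468  0.02  ] yang -7.71 row [-0.0008  0.0003  0.0001] -0.0009 q7 0.33 F [ 0.7  0.8 -0.9] open 0.850 tilt [ 0.0008 -0.0004]
```

Request:
send_rows(
  rows="0 0 0 0;0 0 0 0;0 0 0 0;0 0 0 0;0 0 0 0;0 0 0 0;0 0 0 0;0 0 0 0",
  jaw=1,
  force=25,
)

```text
clock: 16.07
tool_pos: [0.5642, -0.3468, 0.0203]
eef_rot: [0.753, 0.658, 0.0, 0.001]
contact_force: [-1.3, 0.8, 5.5]
opening: 0.667
finger_force: 25.0
```

Request:
send_rows(
  rows="0 0 -0.03 0;0 0 -0.08 0;0 0 -0.16 0;0 0 -0.24 0;0 0 -0.32 0;0 0 -0.4 0;0 0 -0.45 0;0 0 -0.45 0;0 0 -0.45 0",
)

```text
clock: 16.82
tool_pos: [0.5639, -0.3467, 0.1558]
eef_rot: [0.753, 0.658, 0.0, 0.001]
contact_force: [0.3, 0.1, -2.2]
opening: 0.667
finger_force: 25.0
```

```bash
python3 -c "
from h import *
plan((.5185,-.10,.155),-90)"
```

```text
clock 16.82 pos [ 0.5639 -0.3467  0.1558] yang -7.71 row [ 0.7946 -0.2604  0.0018] 0.2286 q7 0.34 F [ 0.3  0.1 -2.2] open 0.667 tilt [ 0.0014 -0.0007]
```

Request:
send_rows(
  rows="0.06 -0.02 0 0.018;0.14 -0.04 0 0.036;0.22 -0.07 0 0.054;0.3 -0.1 0 0.072;0.38 -0.12 0 0.09;0.46 -0.15 0 0.108;0.54 -0.17 0 0.126;0.62 -0.2 0 0.144;0.7 -0.23 0 0.162;0.79 -0.26 0 0.18",
)

```text
clock: 17.65
tool_pos: [0.5166, -0.1006, 0.1535]
eef_rot: [0.989, 0.149, -0.001, -0.0]
contact_force: [0.4, 0.1, -1.1]
opening: 0.671
finger_force: 25.0
```

Request:
send_rows(
  rows="0 0 0 0.016;0 0 0 0.032;0 0 0 0.047;0 0 0 0.047;0 0 0 0.047;0 0 0 0.047;0 0 0 0.047;0 0 0 0.047",
)

```text
clock: 18.32
tool_pos: [0.5181, -0.1014, 0.1545]
eef_rot: [1.0, 0.005, -0.0, -0.0]
contact_force: [0.8, 0.1, -2.0]
opening: 0.671
finger_force: 25.0
```

```bash
python3 -c "
from h import *
p,W=snap('wrist','w8')
plan((.5185,-.10,.155),-90)
t=sensors.get_state()['tool_pos']
q=W.reshape(-1,3)
cyl(W,(.5185,.017),.0175,.013,.058,.014,0)
for lo,hi in ((-.012,0),(0,.01),(.01,.02)): cyl(W,t[:2],.030,t[2]+lo,t[2]+hi,.018,0)
m=q[np.hypot(q[:,0]-t[0],q[:,1]-t[1])<.033]; h=np.histogram(m[:,2],np.arange(t[2]-.03,t[2]+.06,.003)); print(h[0],np.round(h[1]-t[2],3))
"
```

```text
clock 18.37 pos [ 0.5182 -0.1014  0.1546] yang -89.40 row [ 0.0012 -0.0046 -0.0012] 0.0017 q7 -0.93 F [ 0.6  0.2 -1.9] open 0.671 tilt [-0.0001  0.0003]
cyl n 528 at z 0.036 [0.5186 0.017 ] rms 0.0011 med|e| 0.0002
cyl n 1462 at z 0.149 [ 0.525  -0.0919] rms 0.0056 med|e| 0.0032
cyl n 1582 at z 0.160 [ 0.5254 -0.0927] rms 0.0059 med|e| 0.0036
cyl n 1777 at z 0.170 [ 0.5249 -0.1109] rms 0.0059 med|e| 0.0035
[   0    0    0    0   90  340  361  392  435  458  545  564  624  641
  697  747  628  631  576  620 1162 6708   80  119  240  214    0    0
    0] [-0.03  -0.027 -0.024 -0.021 -0.018 -0.015 -0.012 -0.009 -0.006 -0.003
  0.     0.003  0.006  0.009  0.012  0.015  0.018  0.021  0.024  0.027
  0.03   0.033  0.036  0.039  0.042  0.045  0.048  0.051  0.054  0.057]
```

View pics/w8.png

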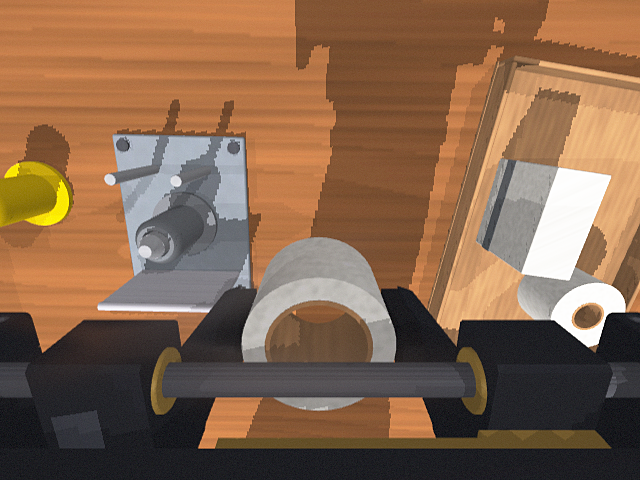

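Wrist view: the adapter is seated on the spindle at about (160,235), and the roll is held at (320,320). Next is the roll's axis.

```bash
cat >> h.py <<'E'
def rollc(W):
    t=sensors.get_state()['tool_pos']; q=W.reshape(-1,3); r=np.hypot(q[:,0]-t[0],q[:,1]-t[1])
    m=q[(r<.033)&(abs(q[:,2]-t[2]-.0345)<.003)&(abs(q[:,1]-t[1])<.028)]
    a=np.degrees(np.arctan2(m[:,1]-t[1],m[:,0]-t[0])); o=[];i=[]
    for k in range(-180,180,6):
        s=m[(a>=k)&(a<k+6)]
        if len(s)>8:
            rr=np.hypot(s[:,0]-t[0],s[:,1]-t[1]); o.append(s[rr.argmax(),:2]); i.append(s[rr.argmin(),:2])
    for P,R in ((np.array(o),.0298),(np.array(i),.0192)):
        f=least_squares(lambda p:np.hypot(P[:,0]-p[0],P[:,1]-p[1])-R,t[:2],loss='soft_l1',f_scale=.0004)
        print('roll c',np.round(f.x,4),'minus tcp mm',np.round((f.x-t[:2])*1e3,2),len(P),'med %.4f'%np.median(abs(f.fun)))
    x=q[(q[:,0]>t[0]+.02)&(r<.034)&(q[:,2]>t[2]-.012)&(q[:,2]<t[2]+.028)&(abs(q[:,1]-t[1])<.02)]
    f=least_squares(lambda p:np.hypot(x[:,0]-p[0],x[:,1]-p[1])-.03,t[:2],loss='soft_l1',f_scale=.0004); print('side c',np.round(f.x,4),'minus tcp mm',np.round((f.x-t[:2])*1e3,2),len(x),'med %.4f'%np.median(abs(f.fun)))
E
python3 -c "
from h import *
p,W=cloud('w8'); rollc(W)"
```

```text
roll c [ 0.5178 -0.1016] minus tcp mm [-0.35 -0.21] 50 med 0.0005
roll c [ 0.5169 -0.1016] minus tcp mm [-1.27 -0.23] 50 med 0.0004
side c [ 0.5175 -0.1017] minus tcp mm [-0.64 -0.28] 2781 med 0.0001
```

```bash
python3 -c "
from h import *
plan((.5192,.0173,.155),-90)"
```

```text
clock 18.37 pos [ 0.5182 -0.1014  0.1546] yang -89.40 row [ 0.0076 -0.3955 -0.0011] 0.0017 q7 -0.93 F [ 0.6  0.2 -1.9] open 0.671 tilt [-0.0001  0.0003]
```

Request:
send_rows(
  rows="0.002 -0.06 0 0.0017;0.004 -0.14 0 0.0017;0.006 -0.22 0 0.0017;0.007 -0.3 0 0.0017;0.0076 -0.37 0 0.0017;0.0076 -0.395 0 0.0017;0.0076 -0.395 0 0.0017;0.0076 -0.395 0 0.0017;0.0076 -0.395 0 0.0017;0.0076 -0.395 0 0.0017",
)

```text
clock: 19.2
tool_pos: [0.5194, 0.0152, 0.1549]
eef_rot: [1.0, -0.002, 0.0, 0.001]
contact_force: [-0.3, -0.2, -0.9]
opening: 0.672
finger_force: 25.0
```

```bash
python3 -c "
from h import *
plan((.5192,.0173,.11),-90)
p,W=snap('wrist','w9'); rollc(W); cyl(W,(.5185,.017),.0175,.013,.058,.014,0)"
```

```text
clock 19.20 pos [0.5194 0.0152 0.1549] yang -90.21 row [-0.0009 -0.0072  0.1497] -0.0006 q7 -1.11 F [-0.3 -0.2 -0.9] open 0.672 tilt [ 0.0005 -0.0011]
roll c [0.5192 0.015 ] minus tcp mm [-0.2 -0.4] 50 med 0.0004
roll c [0.5182 0.015 ] minus tcp mm [-1.25 -0.47] 50 med 0.0004
side c [0.5188 0.0149] minus tcp mm [-0.56 -0.49] 2773 med 0.0001
cyl n 438 at z 0.036 [0.5185 0.0171] rms 0.0006 med|e| 0.0001
```

Request:
send_rows(
  rows="-0.001 -0.0073 0.01 0;-0.001 -0.0073 0.04 0;-0.001 -0.0073 0.08 0;-0.001 -0.0073 0.12 0;-0.001 -0.0073 0.15 0;-0.001 -0.0073 0.18 0;-0.001 -0.0073 0.2 0;-0.001 -0.0073 0.2 0;-0.001 -0.0073 0.2 0;-0.001 -0.0073 0.2 0",
)

```text
clock: 20.08
tool_pos: [0.5194, 0.0193, 0.095]
eef_rot: [1.0, -0.0, 0.0, 0.0]
contact_force: [-0.5, 0.2, -1.7]
opening: 0.668
finger_force: 25.0
```

```bash
python3 -c "
from h import *
plan((.5192,.0173,.0275),-90)
p,W=snap('wrist','w9'); rollc(W)"
```

```text
clock 20.08 pos [0.5194 0.0193 0.095 ] yang -90.05 row [-0.0007  0.0067  0.225 ] -0.0001 q7 -1.06 F [-0.5  0.2 -1.7] open 0.668 tilt [ 0.0007 -0.    ]
roll c [0.5191 0.0191] minus tcp mm [-0.36 -0.24] 50 med 0.0004
roll c [0.518 0.019] minus tcp mm [-1.47 -0.34] 50 med 0.0004
side c [0.5188 0.0191] minus tcp mm [-0.69 -0.28] 2779 med 0.0001
```

Request:
send_rows(
  rows="-0.001 0.0067 0 0;-0.001 0.0067 0 0;-0.001 0.0067 0.01 0;-0.001 0.0067 0.02 0;-0.001 0.0067 0.02 0;-0.001 0.0067 0.02 0;-0.001 0.0067 0.02 0",
)

```text
clock: 20.72
tool_pos: [0.5187, 0.0175, 0.0886]
eef_rot: [1.0, -0.0, -0.0, -0.0]
contact_force: [0.2, 0.2, -1.6]
opening: 0.67
finger_force: 25.0
```

```bash
python3 -c "
from h import *
plan((.5191,.0174,.0275),-90)
p,W=snap('wrist','w9'); rollc(W)"
```

```text
clock 20.72 pos [0.5187 0.0175 0.0886] yang -90.04 row [0.0013 0.0003 0.2037] -0.0001 q7 -1.05 F [ 0.2  0.2 -1.6] open 0.670 tilt [-0.0001  0.0001]
roll c [0.5185 0.0172] minus tcp mm [-0.25 -0.22] 50 med 0.0004
roll c [0.5175 0.0172] minus tcp mm [-1.29 -0.26] 50 med 0.0004
side c [0.5181 0.0172] minus tcp mm [-0.65 -0.24] 2783 med 0.0001
```

Request:
send_rows(
  rows="0.0013 0 0.01 0;0.0013 0 0.02 0;0.0013 0 0.03 0;0.0013 0 0.04 0;0.0013 0 0.05 0;0.0013 0 0.06 0;0.0013 0 0.07 0;0.0013 0 0.08 0;0.0013 0 0.08 0;0.0013 0 0.08 0",
)

```text
clock: 21.6
tool_pos: [0.519, 0.0174, 0.0645]
eef_rot: [1.0, -0.0, -0.0, -0.0]
contact_force: [-0.4, -0.5, -1.9]
opening: 0.669
finger_force: 25.0
```

```bash
python3 -c "
from h import *
plan((.5191,.0174,.0275),-90)
p,W=snap('wrist','w9'); rollc(W)"
```

```text
clock 21.60 pos [0.519  0.0174 0.0645] yang -90.05 row [5.000e-04 1.000e-04 1.233e-01] -0.0001 q7 -1.03 F [-0.4 -0.5 -1.9] open 0.669 tilt [-0.0004  0.0001]
roll c [0.5187 0.0172] minus tcp mm [-0.43 -0.22] 50 med 0.0005
roll c [0.5178 0.0172] minus tcp mm [-1.39 -0.25] 50 med 0.0004
side c [0.5184 0.0172] minus tcp mm [-0.72 -0.25] 2785 med 0.0001
```

Request:
send_rows(
  rows="0 0 0.015 0;0 0 0.03 0;0 0 0.045 0;0 0 0.06 0;0 0 0.075 0;0 0 0.085 0;0 0 0.095 0;0 0 0.1 0;0 0 0.1 0;0 0 0.1 0",
)

```text
clock: 22.48
tool_pos: [0.5191, 0.0174, 0.0347]
eef_rot: [1.0, -0.0, -0.0, -0.0]
contact_force: [1.0, 0.1, -1.2]
opening: 0.67
finger_force: 25.0
```

Request:
send_rows(
  rows="0 0 0.005 0;0 0 0.01 0;0 0 0.014 0;0 0 0.018 0;0 0 0.021 0;0 0 0.023 0;0 0 0.025 0;0 0 0.025 0;0 0 0.025 0",
)

```text
clock: 23.23
tool_pos: [0.5191, 0.0175, 0.0273]
eef_rot: [1.0, -0.0, 0.0, -0.0]
contact_force: [-0.4, -0.2, -0.1]
opening: 0.67
finger_force: 25.0
```

```bash
cat >> h.py <<'E'
def homez(W):
    q=W.reshape(-1,3); r=np.hypot(q[:,0]-.5185,q[:,1]-.0171)
    for n,m in (('roll top',q[(r>.021)&(r<.028)&(q[:,2]>.045)&(q[:,2]<.08)&(q[:,0]>.5185)&(abs(q[:,1]-.017)<.02)]),('adapter top',q[(r>.0105)&(r<.011)&(q[:,2]>.05)&(q[:,2]<.08)]),('plate',q[(r>.034)&(r<.042)&(q[:,0]>.535)&(q[:,2]<.03)])):
        if len(m): print(n,len(m),np.round(np.percentile(m[:,2],[10,50,90]),4))
E
python3 -c "
from h import *
plan((.5191,.0174,.0273),-90)
p,W=snap('wrist','w9'); rollc(W); homez(W)"
```

```text
clock 23.23 pos [0.5191 0.0175 0.0273] yang -90.04 row [-0.      0.0002 -0.    ] -0.0001 q7 -1.00 F [-0.4 -0.2 -0.1] open 0.670 tilt [0.     0.0001]
roll c [0.5189 0.0172] minus tcp mm [-0.26 -0.26] 51 med 0.0005
roll c [0.507  0.0166] minus tcp mm [-12.12  -0.87] 51 med 0.0019
side c [0.5185 0.0172] minus tcp mm [-0.59 -0.24] 2773 med 0.0001
roll top 2202 [0.0605 0.0612 0.0619]
adapter top 127 [0.0656 0.0663 0.067 ]
plate 2104 [0.0057 0.0065 0.0073]
```

Request:
send_rows(
  rows="0 0 0.001 0;0 0 0.002 0;0 0 0.003 0;0 0 0.003 0;0 0 0.003 0",
)

```text
clock: 23.7
tool_pos: [0.5191, 0.0174, 0.0272]
eef_rot: [1.0, -0.0, 0.0, -0.0]
contact_force: [-2.3, 0.9, 9.3]
opening: 0.666
finger_force: 25.0
```

```bash
python3 -c "
from h import *
plan((.5191,.0174,.0273),-90)"
```

```text
clock 23.70 pos [0.5191 0.0174 0.0272] yang -90.05 row [-0.0001  0.0002 -0.0002] -0.0001 q7 -1.00 F [-2.3  0.9  9.3] open 0.666 tilt [0.0006 0.0005]
```

Firm contact of 9 N with no further motion, so the roll is home. I'll ease off, release slowly and retreat.

Request:
send_rows(
  rows="0 0 -0.002 0;0 0 -0.002 0;0 0 -0.002 0;0 0 -0.002 0;0 0 -0.002 0;0 0 -0.002 0;0 0 -0.002 0;0 0 -0.002 0",
  jaw=-1,
)

```text
clock: 24.37
tool_pos: [0.5191, 0.0174, 0.0268]
eef_rot: [1.0, -0.0, -0.0, -0.0]
contact_force: [-0.2, 1.1, 0.0]
opening: 0.999
finger_force: 0.0
```

Request:
send_rows(
  rows="0 0 -0.02 0;0 0 -0.06 0;0 0 -0.12 0;0 0 -0.2 0;0 0 -0.28 0;0 0 -0.36 0;0 0 -0.44 0;0 0 -0.52 0;0 0 -0.55 0;0 0 -0.55 0",
)

```text
clock: 25.2
tool_pos: [0.5204, 0.0174, 0.194]
eef_rot: [1.0, -0.0, 0.002, -0.0]
contact_force: [0.9, -0.5, -0.5]
opening: 1.002
finger_force: 0.0
```

```bash
python3 -c "
from h import *
plan((.5191,.0174,.0273),-90)
p,W=snap('wrist','w10'); homez(W)
ring(W,(.5185,.0171),.057,.064,.034)"
```

```text
clock 25.20 pos [0.5204 0.0174 0.194 ] yang -90.03 row [-6.700e-03  2.000e-04  5.556e-01] -0.0001 q7 -1.15 F [ 0.9 -0.5 -0.5] open 1.002 tilt [0.0045 0.0004]
roll top 474 [0.0602 0.0611 0.0619]
adapter top 38 [0.0655 0.0661 0.0673]
plate 704 [0.0054 0.0064 0.0073]
n 2701 z [0.0596 0.0612 0.0628] circ 0.5186 0.0172 r 30.2 mean [0.5202 0.0172]
```

View pics/w10.png

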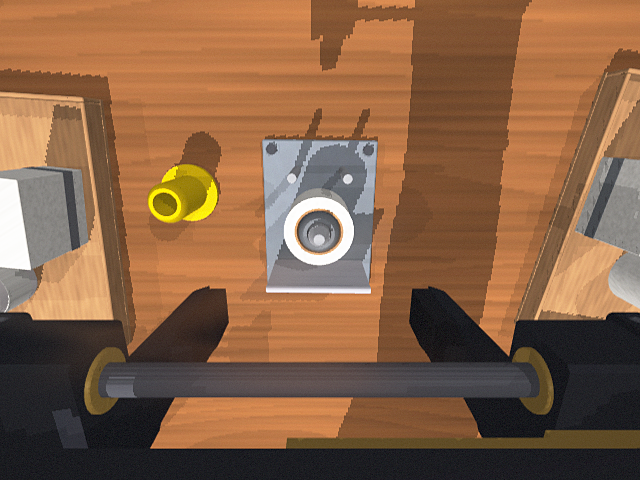

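The roll and adapter are seated around the spindle at (319,232), level, and the gripper is clear. The cartons and the jar are still standing. Handing in.

```bash
python3 -c "
from plant import finish_job
print(finish_job())"
```

```text
the job is handed in; nothing more can be done
None
```

The adapter is flush on the base plate with the wide-core roll fully home on its flange, both released with the arm clear, and the job was handed in at about 25 s of the 67 s allowed.

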